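# Pack the reagent kit on its tray

### The arm

A 6-joint arm with a two-finger parallel gripper is mounted at the origin on the work surface. World frame = base frame: x ahead of the robot, y to its left, z up, the work surface at z = 0. Lengths are in mm, angles in rad, forces in N, time in s.
With the tool pointing down it reaches from about 275 to 1000 mm from the base axis. Payload 8.4 kg.
Tool frame: the origin (TCP) lies at the very end of the fingers, on their centre line; the grasp point (between the pads) lies 19 mm behind it (r.pinch_z is the distance from the TCP to the grasp point, in mm); z points along the fingers, y is the direction in which the jaws open and shut (so a half turn about z gives the same grasp; the last joint's range is limited). The gripper opens to 85 mm and grips with 20 to 120 N. Pads are 22 mm wide; open, the fingers measure 114 mm over their backs; the gripper's body (76 mm by 85 mm) begins 54 mm behind the grasp point. The pads swing forward as they close: fully open they stand 13 mm farther back than shut.
Start: joints at [1.144, 0.353, 1.633, -0, 1.155, -0.002], TCP at [257.585, 569.454, 231.281] pointing down, gripper open.
Joint ranges: [-2.63, 2.63], [-0.92, 2.1], [0.06, 2.66], [-1.3, 4.44], [0, 2.69], [-3.02, 3.02]. Speed limits (rad/s): [2.22, 2.22, 2.79, 3.14, 3.14, 3.14].

### API

Orientations are given as [roll, pitch, yaw] about the fixed x, y, z axes, in that order (R = Rz(yaw) Ry(pitch) Rx(roll)).
In Python, from rig import r, optics gives the robot as it stands.
- The arm moves only by the shell command python3 -m creep 'ROWS' [FORCE]. ROWS is JSON, a list of rows, each an object with "dp": the shift along the tool's x, y, z in mm, a list of three; "angular": the turn, a rotation vector about the tool's x, y, z in rad, a list of three; "fingers": the finger opening in mm, from 0 to 85.4. In form: [{"dp": [dx, dy, dz], "angular": [wx, wy, wz], "fingers": fingers}, ...]. A call has 1 to 5 rows; each row is the pose to reach, as a shift and turn from the pose commanded when the call began, along the tool's axes at that moment; what a row does not reach only later rows make up. A row lasts 1/12 s, in which the tool goes at most 41.7 mm and 7.16 degrees, less where a joint would pass 70% of its speed; a pose out of reach is approached as far as the arm can. A call with a gripper value outside its range is refused whole. The fingers move at their own pace and stop on an object; FORCE is the grip in N (left out, the last holds). Time passes only in rows, so rows that repeat a pose let the fingers close. It gives the time, the measured TCP pose, the force and the opening at its end, in the units of the state.
- r.sense(): the state, without advancing time (a new reading comes with each control period).
- optics.grab_frame(name): name is "scene" or "top" or "wrist"; returns the picture (384x512x3 uint8, blue, green, red); there is no depth.
- optics.camera_params(name): a dict with "fx", "fy", "cx", "cy" (pixels), "eye" and "rotation" of the camera in the world; the wrist camera has in their place "T_tool_cam" (4x4, takes a point from camera to tool coordinates, whose origin is the TCP and whose axes are the flange's). Camera axes: x right, y up, looking along -z (the intrinsics and any distortion apply to the point x, -y, -z); pixel columns grow to the right and rows downward; lengths in mm; the calibration is good to about 2 mm. A picture is of the moment at which its call begins: read the wrist's pose just before it. camera_params takes no time and is no camera call.
- r.sign_off(): hands the job in, once; it reports no verdict.
The state is a dict: "clock": time; "qpos": joint angles; "qvel": joint speeds; "joint_efforts": joint torques, N m; "eef_pos": TCP position; "tcp_rot": TCP orientation; "contact_force": force on the tool from outside, world axes, zero at the start; "wrist_torque": the same for the moment, N m; "opening": opening from 0.0 (shut) to 1.0 (fully open).
Only numpy, scipy, OpenCV 4.12 (cv2) and the standard library are available. Lean on these libraries where they do the work, as an engineer would, in place of code of your own. Each camera call takes 0.05 s, during which the arm holds its last target.

### The job

Pack the reagent kit on the steel tray: stand each of the three capped bottles in the ring of its size (the largest in the widest ring, the middle one in the middle ring, the smallest in the narrowest) and stand the small white carton flat inside the rectangular frame. Keep the bottles upright all the while, and leave the two open, uncapped empties standing where they are.

Things in the scene. Friction and masses are not known exactly. Their poses are not given: they have to be found in the camera images.
- bottle_large: Capped white plastic bottle, the largest of the three: round body 48 mm in diameter and 56 mm tall, then a white ribbed screw cap, closed and flat on top, 36 mm in diameter; 74 mm tall in all. Stands upright on the bench at the start. Origin: centre of its underside; z points up to the cap.
- bottle_medium: Capped white plastic bottle, the middle one of the three: round body 36 mm in diameter and 50 mm tall, then a white ribbed screw cap, closed and flat on top, 28 mm in diameter; 64 mm tall in all. Stands upright on the bench at the start. Origin: centre of its underside; z points up to the cap.
- bottle_small: Capped white plastic bottle, the smallest of the three: round body 26 mm in diameter and 44 mm tall, then a white ribbed screw cap, closed and flat on top, 21 mm in diameter; 56 mm tall in all. Stands upright on the bench at the start. Origin: centre of its underside; z points up to the cap.
- carton: Closed white paper carton with one thin brown band round it, 34 mm (its x) by 56 mm (its y) and 46 mm tall (z up), stiff and flat-sided. Stands on the bench. Origin: centre of its underside.
- empty_medium: Open, uncapped empty, of the same white body as a capped bottle: body 36 mm in diameter and 50 mm tall, then a bare white neck 28 mm in diameter with a dark open mouth; 60 mm tall in all, very light. Stands upright on the bench and is to stay there. Origin: centre of its underside; z up.
- empty_small: Open, uncapped empty, of the same white body as a capped bottle: body 26 mm in diameter and 44 mm tall, then a bare white neck 21 mm in diameter with a dark open mouth; 52 mm tall in all, very light. Stands upright on the bench and is to stay there. Origin: centre of its underside; z up.
- ring_wide: The widest of three white plastic rings fixed on the fixed steel tray (206 mm square, rim 14 mm above the bench): bore 68 mm, wall 3 mm thick, 12 mm high. A bottle stands inside it on the tray floor. Origin: ring centre at the tray floor, 6 mm above the bench; z up, x and y along the tray's edges. Rings and frame stand two by two, 96 mm apart, in any arrangement.
- ring_middle: The middle one of three white plastic rings fixed on the fixed steel tray (206 mm square, rim 14 mm above the bench): bore 56 mm, wall 3 mm thick, 12 mm high. A bottle stands inside it on the tray floor. Origin: ring centre at the tray floor, 6 mm above the bench; z up, x and y along the tray's edges. Rings and frame stand two by two, 96 mm apart, in any arrangement.
- ring_narrow: The narrowest of three white plastic rings fixed on the fixed steel tray (206 mm square, rim 14 mm above the bench): bore 46 mm, wall 3 mm thick, 12 mm high. A bottle stands inside it on the tray floor. Origin: ring centre at the tray floor, 6 mm above the bench; z up, x and y along the tray's edges. Rings and frame stand two by two, 96 mm apart, in any arrangement.
- frame: Rectangular white plastic frame fixed on the same tray as the rings: opening 54 mm (its x) by 76 mm (its y), walls 3 mm thick and 12 mm high. The carton goes inside, its long side along the frame's long side, either way round. Origin: centre of the frame at the tray floor, 6 mm above the bench; z up.
Not all that is in view belongs to the job. What is shaped like the carton but blue or turquoise is not meant.

How it is judged (in metres and radians):
At the end, for the whole second after the job is handed in: Each capped bottle stands on the tray floor within 12 mm of its ring's centre, the carton within 15 mm of the frame's centre, undersides within 5 mm of the floor, tilted under 0.1 rad, at rest; both empties stand within 20 mm of where they were (horizontal distance between bottle_large and ring_wide below 0.012 m and z of bottle_large in the frame of ring_wide between -0.004 and 0.005 m and angle between each of bottle_large, bottle_medium, bottle_small, carton, empty_medium, empty_small's own z axis and vertical below 0.1 rad and linear speed of each of bottle_large, bottle_medium, bottle_small, carton below 0.02 m/s and angular speed of each of bottle_large, bottle_medium, bottle_small, carton below 0.2 rad/s and horizontal distance between bottle_medium and ring_middle below 0.012 m and z of bottle_medium in the frame of ring_middle between -0.004 and 0.005 m and horizontal distance between bottle_small and ring_narrow below 0.012 m and z of bottle_small in the frame of ring_narrow between -0.004 and 0.005 m and horizontal distance between carton and frame below 0.015 m and z of carton in the frame of frame between -0.004 and 0.005 m and distance of each of empty_medium, empty_small from where it was at the start of the episode below 0.02 m); the robot touches nothing.
It fails at once if a capped bottle is tipped by more than 0.6 rad (angle between any of bottle_large, bottle_medium, bottle_small's own z axis and vertical above 0.6 rad).
It fails at once if an uncapped empty is shifted by more than 20 mm or tipped (distance of any of empty_medium, empty_small from where it was at the start of the episode above 0.02 m or angle between any of empty_medium, empty_small's own z axis and vertical above 0.4 rad).
It also fails if it takes over 115 s, if anything falls off the work surface, if the arm or the gripper's body presses on something with over 40 N, if the wrist force passes 120 N, or if a joint passes its speed limit or range.

## Working session

There is one attempt and no reset: what is moved stays moved. The work goes in short steps, Python scripts to look and compute and a shell command to move; the robot and the scene stay as the last step left them, time stands still between calls to the robot, and variables do not carry over. Pictures are saved under pics/ and viewed, and the job is handed in when it is done.

```bash
ls; mkdir -p pics; python3 - <<'E'
from rig import r, optics
import cv2
print(r.sense())
for n in ["scene","top","wrist"]:
    im=optics.grab_frame(n); cv2.imwrite(f"pics/{n}0.png",im)
    p=optics.camera_params(n); print(n,p)
E
```

```text
pics
{'clock': 0.0, 'qpos': array([ 1.14359341e+00,  3.53643479e-01,  1.63414787e+00, -2.79804342e-05,
        1.15517685e+00, -2.38668215e-03]), 'qvel': array([ 0.00118321,  0.00054343, -0.00101015, -0.00162812,  0.00030945,
       -0.00074521]), 'joint_efforts': array([ 2.22504059e-03, -6.05235100e+01, -3.42072093e+01,  9.37072696e-05,
        8.99465871e-03,  4.67767427e-05]), 'eef_pos': array([257.39896632, 569.01299087, 230.55871008]), 'tcp_rot': array([-3.14021705e+00,  2.22997355e-05,  2.71678775e+00]), 'contact_force': array([0.73481512, 0.75943293, 0.61813001]), 'wrist_torque': array([-0.01213574,  0.02043923, -0.01240584]), 'opening': 1.0003728300918369}
scene {'fx': 355.93339870572873, 'fy': 355.93339870572873, 'cx': 252.2709728251462, 'cy': 188.53482348514618, 'eye': array([1071.96874916, -158.53776451,  583.4718382 ]), 'rotation': array([0.76449824, 0.00731899, 1.30521313])}
top {'fx': 352.68896363165334, 'fy': 352.68896363165334, 'cx': 252.51463548062026, 'cy': 189.572397111079, 'eye': array([425.46341714, -21.99692733, 880.93251582]), 'rotation': array([ 0.19111599,  0.03848587, -1.59309289])}
wrist {'fx': 328.14074816518826, 'fy': 328.14074816518826, 'cx': 259.0515188507722, 'cy': 196.7895954803504, 'T_tool_cam': array([[ 3.86799369e-04,  9.65282823e-01,  2.61206666e-01,
         6.54291604e+01],
       [ 9.99999825e-01, -4.90453946e-04,  3.31643406e-04,
         1.11647033e+00],
       [ 4.48239523e-04,  2.61206492e-01, -9.65282843e-01,
        -1.42747140e+02],
       [ 0.00000000e+00,  0.00000000e+00,  0.00000000e+00,
         1.00000000e+00]])}
```

View pics/top0.png

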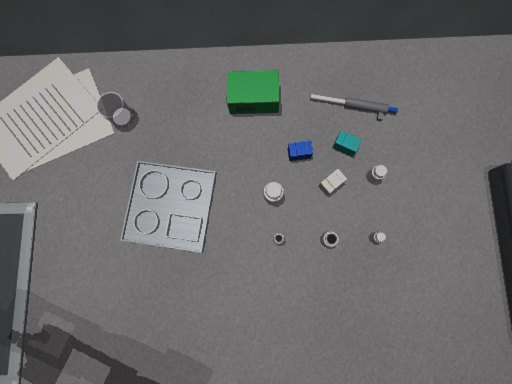

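View pics/scene0.png

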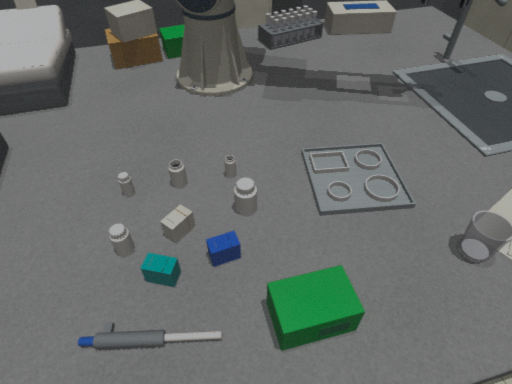

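View pics/wrist0.png

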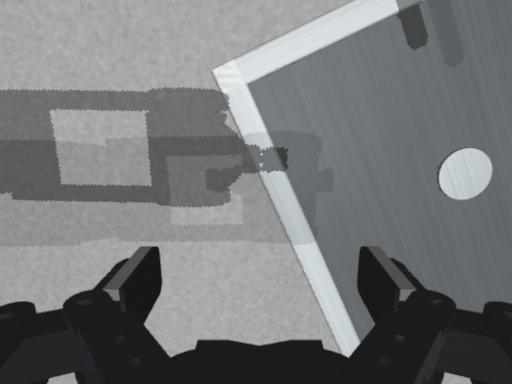

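```bash
cat > h.py <<'E'
import numpy as np, cv2
from rig import r, optics
from scipy.spatial.transform import Rotation as Rot
def cam(n, s=None):
    p=optics.camera_params(n); 
    if 'eye' in p: return p, Rot.from_euler('xyz',p['rotation']).as_matrix(), np.array(p['eye'])
    s=s or r.sense(); T=p['T_tool_cam']; Rt=Rot.from_euler('xyz',s['tcp_rot']).as_matrix()
    return p, Rt@T[:3,:3], Rt@T[:3,3]+s['eef_pos']
def cast(n,uv,z,c=None):
    p,R,e=c or cam(n); d=R@np.array([(uv[0]-p['cx'])/p['fx'],-(uv[1]-p['cy'])/p['fy'],-1.])
    return e+d*(z-e[2])/d[2]
def proj(n,P,c=None):
    p,R,e=c or cam(n); q=R.T@(np.array(P,float)-e)
    return np.array([p['cx']+p['fx']*q[0]/-q[2], p['cy']-p['fy']*q[1]/-q[2]])
E
python3 - <<'E'
from h import *
im=cv2.imread('pics/top0.png')
c=im[150:260,115:225]; cv2.imwrite('pics/tray_z.png',cv2.resize(c,None,fx=5,fy=5,interpolation=cv2.INTER_CUBIC))
c=im[130:255,262:400]; cv2.imwrite('pics/obj_z.png',cv2.resize(c,None,fx=4.5,fy=4.5,interpolation=cv2.INTER_CUBIC))
E
```

```text
(no output)
```

View pics/tray_z.png

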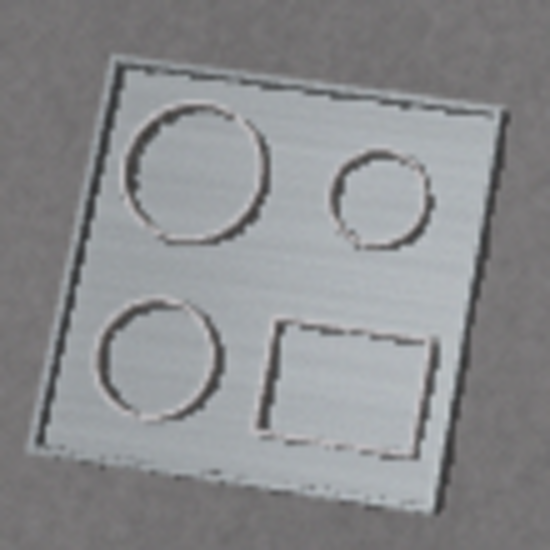

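View pics/obj_z.png

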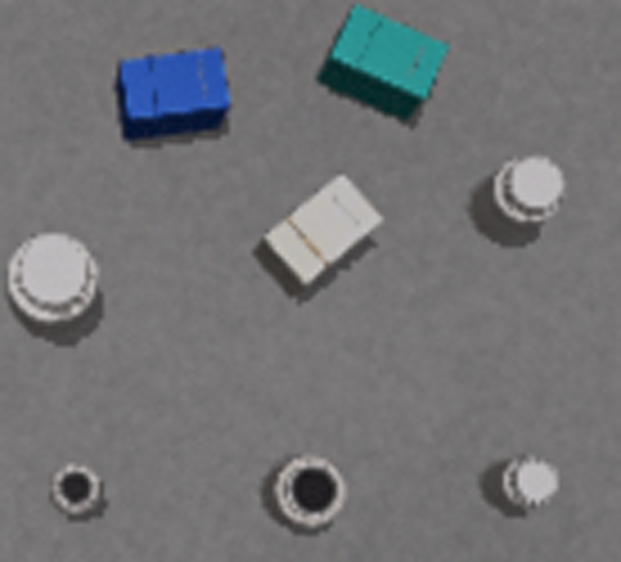

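The three capped bottles are at (274,192), (380,172) and (380,237). The dark-mouthed empties are at (279,238) and (331,239). The white banded carton is at about (334,181), and the blue and turquoise boxes are decoys. On the tray: wide ring (154,184), narrow (191,190), middle (147,222), frame (185,228).

```bash
python3 - <<'E'
from h import *
C=cam('top'); S=cam('scene')
im=cv2.imread('pics/top0.png'); g=cv2.cvtColor(im,cv2.COLOR_BGR2GRAY)
# tray
m=((g>115)).astype(np.uint8); m[:, :115]=0; m[:,225:]=0; m[:155]=0; m[260:]=0
m=cv2.morphologyEx(m,cv2.MORPH_CLOSE,np.ones((7,7)))
cs=max(cv2.findContours(m,0,2)[0],key=cv2.contourArea)
hull=cv2.convexHull(cs); W=np.array([cast('top',p[0],14,C)[:2] for p in hull],np.float32)
rc=cv2.minAreaRect(W); print('tray rect',rc)
# picked features, zoom/5+offset (pixel centre fix)
def z(u,v): return ((u+.5)/5+115-.5,(v+.5)/5+150-.5)
for n,u,v in [('wide',196,173),('narrow',381,199),('mid',160,360)]:
    print(n,cast('top',z(u,v),18,C)[:2].round(1))
f=[cast('top',z(*q),18,C)[:2] for q in [(281,322),(434,343),(415,457),(258,432)]]
print('frame c',np.mean(f,0).round(1),'sides',[np.linalg.norm(f[i]-f[(i+1)%4]).round(1) for i in range(4)],'ang long',np.degrees(np.arctan2(*(f[0]-f[1]+f[3]-f[2])[::-1])).round(1))
# bright objects
hsv=cv2.cvtColor(im,cv2.COLOR_BGR2HSV)
m=(g>165).astype(np.uint8); m[:,:260]=0; m[:150]=0;m[:,400:]=0;m[260:]=0
for c in cv2.findContours(m,0,2)[0]:
    a=cv2.contourArea(c)
    if a<15: continue
    (u,v),(w,h),an=cv2.minAreaRect(c); (cu,cv_),rad=cv2.minEnclosingCircle(c)
    print('px',(round(u,1),round(v,1)),'wh',round(w,1),round(h,1),'r',round(rad,1),'area',a, 'at z0',cast('top',(u,v),0,C)[:2].round(), 'z60',cast('top',(u,v),60,C)[:2].round(1))
E
```

```text
tray rect ((560.3396606445312, 220.7887725830078), (286.5006103515625, 264.55377197265625), 88.72966766357422)
wide [614.5 256.9]
narrow [598.3 162.5]
mid [520.2 272. ]
frame c [503.9 178.4] sides [np.float64(77.5), np.float64(56.3), np.float64(78.9), np.float64(55.0)] ang long 80.2
px (380.5, 236.5) wh 8.5 7.1 r 4.4 area 43.0 at z0 [ 470. -303.] z60 [ 467.4 -283.6]
px (272.5, 191.0) wh 18.0 17.0 r 9.5 area 171.0 at z0 [592. -43.] z60 [580.2 -41.2]
px (333.4, 180.2) wh 13.4 22.2 r 12.7 area 266.5 at z0 [ 615. -198.] z60 [ 601.9 -185.8]
px (381.0, 170.0) wh 10.0 10.0 r 5.6 area 79.5 at z0 [ 638. -319.] z60 [ 623.2 -298.8]
```

```bash
python3 - <<'E'
from h import *
C=cam('top')
def z(u,v): return ((u+.5)/4.5+262-.5,(v+.5)/4.5+130-.5)
for n,u,v,h,l,rr in [('large',55,269,74,35,76),('med',537,184,64,511,564),('small',537,481,56,516,558),('emS',76,487,52,0,0),('emM',314,489,60,0,0)]:
    d=np.linalg.norm(cast('top',z(l,v),h,C)-cast('top',z(rr,v),h,C))
    print(n,np.round(z(u,v),1),cast('top',z(u,v),h,C)[:2].round(1))
f=[cast('top',z(*q),46,C)[:2] for q in [(343,176),(383,217),(306,285),(266,239)]]
print('carton',np.mean(f,0).round(1),[np.linalg.norm(f[i]-f[(i+1)%4]).round(1) for i in range(4)],np.degrees(np.arctan2(*(f[0]-f[3]+f[1]-f[2])[::-1])).round(1))
im=cv2.imread('pics/scene0.png')
c=im[145:265,100:265].copy()
k=4.5; c=cv2.resize(c,None,fx=k,fy=k,interpolation=cv2.INTER_CUBIC)
S=cam('scene')
for P in [(578,-40,74),(622,-300.5,64),(468,-284,56),(604,-189,46),(471.5,-44.7,52),(469,-169,60)]:
    q=proj('scene',P,S); print(P,q.round(1)); cv2.drawMarker(c,tuple(int(x) for x in ((q-[100,145])*k)),(0,0,255),0,12)
cv2.imwrite('pics/sc_z.png',c)
E
```

```text
large [273.8 189.4] [581.3 -44. ]
med [380.9 170.5] [ 621.  -297.3]
small [380.9 236.5] [ 467.6 -285.9]
emS [278.5 237.8] [470.5 -51.6]
emM [331.4 238.3] [ 466.1 -172.2]
carton [ 604.1 -189.2] [np.float64(30.4), np.float64(56.0), np.float64(32.2), np.float64(54.5)] -51.3
(578, -40, 74) [246.6 181.7]
(622, -300.5, 64) [114.9 229.2]
(468, -284, 56) [123.6 174.4]
(604, -189, 46) [176.4 215.5]
(471.5, -44.7, 52) [232.9 156.9]
(469, -169, 60) [177.1 163.5]
```

View pics/sc_z.png

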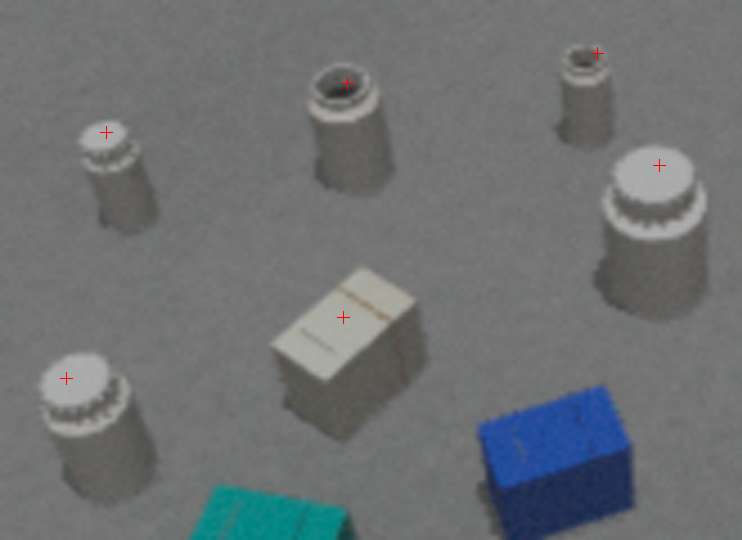

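Two measurements agree: the ring spacings come out at 95–96 mm, the carton's sides at about 31 × 55 mm, and the scene view shows the same caps and mouths. First I'll turn to yaw 90° while moving toward the large bottle.

```bash
python3 -m creep '[{"dp":[-32,-24,5],"angular":[0,0,0.12],"fingers":85},{"dp":[-63,-49,10],"angular":[0,0,0.24],"fingers":85},{"dp":[-94,-73,14],"angular":[0,0,0.36],"fingers":85},{"dp":[-125,-98,19],"angular":[0,0,0.48],"fingers":85},{"dp":[-157,-122,23],"angular":[0,0,0.6],"fingers":85}]' 60; python3 -c "
from rig import r
print(r.sense())"
```

```text
clock: 0.57
eef_pos: [350.4, 391.7, 207.8]
tcp_rot: [-3.141, 0.0, 2.111]
contact_force: [0.7, 0.6, -0.6]
opening: 0.992
{'clock': 0.5667, 'qpos': array([ 8.38156764e-01,  2.24757622e-01,  1.86845868e+00, -5.97267471e-05,
        1.04899593e+00,  2.97504395e-01]), 'qvel': array([-0.84961913, -0.20983925,  0.3929518 , -0.00386719, -0.19059543,
        0.59029971]), 'joint_efforts': array([  8.72558802, -48.35635185, -32.350384  ,   0.19873369,
         0.46927862,  -0.8848564 ]), 'eef_pos': array([350.4221751 , 391.71163128, 207.76916048]), 'tcp_rot': array([-3.14101546e+00,  2.31107953e-04,  2.11147855e+00]), 'contact_force': array([ 0.70993778,  0.64239374, -0.55925818]), 'wrist_torque': array([-0.00694432, -0.01711677, -0.00934131]), 'opening': 0.9920474951704136}
```

```bash
python3 -m creep '[{"dp":[-40,-2,2],"angular":[0,0,0.11],"fingers":85},{"dp":[-80,-5,4],"angular":[0,0,0.22],"fingers":85},{"dp":[-120,-7,6],"angular":[0,0,0.33],"fingers":85},{"dp":[-160,-10,9],"angular":[0,0,0.44],"fingers":85},{"dp":[-200,-12,11],"angular":[0,0,0.546],"fingers":85}]'
```

```text
clock: 0.98
eef_pos: [444.2, 214.5, 197.1]
tcp_rot: [-3.141, 0.0, 1.565]
contact_force: [0.6, 0.5, -0.0]
opening: 0.995
```

```bash
python3 -m creep '[{"dp":[-36,19,3],"angular":[0,0,0],"fingers":85},{"dp":[-72,38,6],"angular":[0,0,0],"fingers":85},{"dp":[-108,57,9],"angular":[0,0,0],"fingers":85},{"dp":[-144,76,12],"angular":[0,0,0],"fingers":85},{"dp":[-180,95,15],"angular":[0,0,0],"fingers":85}]'
python3 -m creep '[{"dp":[-30,15,1],"angular":[0,0,0],"fingers":85},{"dp":[-60,30,2],"angular":[0,0,0],"fingers":85},{"dp":[-80,42,2],"angular":[0,0,0],"fingers":85},{"dp":[-80,42,2],"angular":[0,0,0],"fingers":85},{"dp":[-80,42,2],"angular":[0,0,0],"fingers":85}]'
cat > look.py <<'E'
import sys
from h import *
s=r.sense(); im=optics.grab_frame('wrist'); C=cam('wrist',s)
n=sys.argv[1]
for a in sys.argv[2:]:
    P=[float(x) for x in a.split(',')]; q=proj('wrist',P,C); print(a,q.round(1))
    cv2.drawMarker(im,tuple(int(round(x)) for x in q),(0,0,255),0,12)
np.savez('last.npz',pos=s['eef_pos'],rot=s['tcp_rot'])
cv2.imwrite(f'pics/{n}.png',im); print(s['clock'],s['eef_pos'].round(1),s['tcp_rot'].round(3))
E
python3 look.py w1 581,-44,74
```

```text
clock: 1.4
eef_pos: [539.4, 34.4, 182.1]
tcp_rot: [-3.142, -0.0, 1.571]
contact_force: [1.9, 0.6, 0.3]
opening: 0.992
clock: 1.82
eef_pos: [581.0, -44.5, 179.8]
tcp_rot: [-3.141, -0.0, 1.569]
contact_force: [-0.1, 1.2, 0.4]
opening: 0.994
581,-44,74 [257.9 195.4]
1.8167 [581.  -44.5 179.8] [-3.141 -0.     1.569]
```

View pics/w1.png

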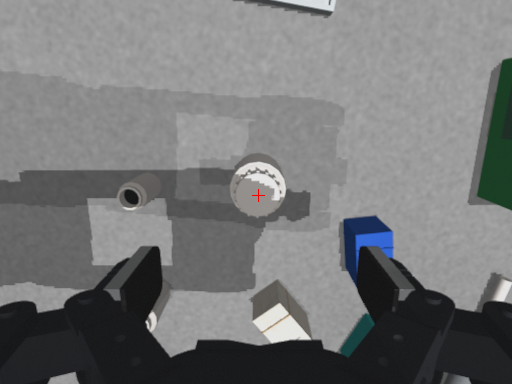

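The wrist view confirms the large cap at (258,196), with the marker on it. Now I'll descend and grasp.

```bash
python3 -m creep '[{"dp":[0,0,35],"angular":[0,0,0],"fingers":85},{"dp":[0,0,70],"angular":[0,0,0],"fingers":85},{"dp":[0,0,105],"angular":[0,0,0],"fingers":85},{"dp":[0,0,140],"angular":[0,0,0],"fingers":80},{"dp":[0,0,158],"angular":[0,0,0],"fingers":70}]'
python3 -m creep '[{"dp":[0,0,0],"angular":[0,0,0],"fingers":40},{"dp":[0,0,0],"angular":[0,0,0],"fingers":40},{"dp":[0,0,0],"angular":[0,0,0],"fingers":40},{"dp":[0,0,0],"angular":[0,0,0],"fingers":40},{"dp":[0,0,0],"angular":[0,0,0],"fingers":40}]' 40
```

```text
clock: 2.28
eef_pos: [578.0, -41.8, 18.8]
tcp_rot: [-3.137, -0.001, 1.572]
contact_force: [-0.9, -0.7, -0.2]
opening: 0.827
clock: 2.7
eef_pos: [582.0, -43.4, 24.0]
tcp_rot: [3.139, 0.0, 1.571]
contact_force: [0.2, -0.9, -1.0]
opening: 0.55
```

```bash
python3 -m creep '[{"dp":[0,0,-20],"angular":[0,0,0],"fingers":40},{"dp":[0,0,-50],"angular":[0,0,0],"fingers":40},{"dp":[10,1,-80],"angular":[0,0,0],"fingers":40},{"dp":[30,3,-100],"angular":[0,0,0],"fingers":40},{"dp":[60,7,-100],"angular":[0,0,0],"fingers":40}]'
python3 -m creep '[{"dp":[35,4,0],"angular":[0,0,0],"fingers":40},{"dp":[70,8,0],"angular":[0,0,0],"fingers":40},{"dp":[105,12,0],"angular":[0,0,0],"fingers":40},{"dp":[140,16,0],"angular":[0,0,0],"fingers":40},{"dp":[175,20,0],"angular":[0,0,0],"fingers":40}]'
python3 -m creep '[{"dp":[25,3,0],"angular":[0,0,0],"fingers":40},{"dp":[48,5,0],"angular":[0,0,0],"fingers":40},{"dp":[60,6,0],"angular":[0,0,0],"fingers":40},{"dp":[66,7,0],"angular":[0,0,0],"fingers":40},{"dp":[66,7,0],"angular":[0,0,0],"fingers":40}]'
python3 look.py w2 614.7,256.5,18 598.3,162,18 520.1,272.8,18 503.7,178.3,18
```

```text
clock: 3.12
eef_pos: [591.0, 15.5, 128.2]
tcp_rot: [3.133, 0.0, 1.568]
contact_force: [2.0, -0.0, -1.8]
opening: 0.551
clock: 3.53
eef_pos: [608.2, 193.2, 123.7]
tcp_rot: [3.14, -0.001, 1.571]
contact_force: [0.5, 0.3, -0.8]
opening: 0.544
clock: 3.95
eef_pos: [615.1, 258.1, 122.8]
tcp_rot: [3.141, -0.0, 1.572]
contact_force: [-1.0, 0.4, -2.2]
opening: 0.547
614.7,256.5,18 [257.2 198.4]
598.3,162,18 [238.1 304.6]
520.1,272.8,18 [134.2 177.8]
503.7,178.3,18 [125.7 287.6]
3.95 [615.1 258.1 122.8] [ 3.141 -0.     1.572]
```

View pics/w2.png

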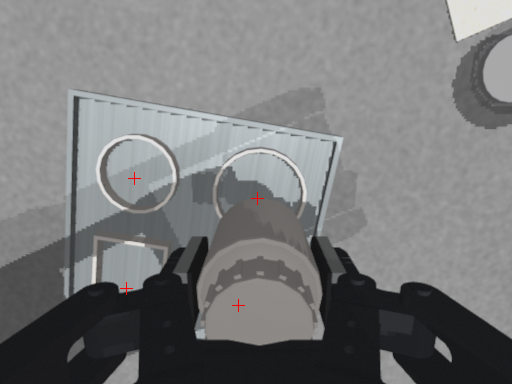

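```bash
python3 -m creep '[{"dp":[1,1,30],"angular":[0,0,0],"fingers":40},{"dp":[1,1,58],"angular":[0,0,0],"fingers":40},{"dp":[1,1,76],"angular":[0,0,0],"fingers":40},{"dp":[1,1,86],"angular":[0,0,0],"fingers":40},{"dp":[1,1,90],"angular":[0,0,0],"fingers":40}]'
python3 -m creep '[{"dp":[0,0,1.5],"angular":[0,0,0],"fingers":40},{"dp":[0,0,3],"angular":[0,0,0],"fingers":40},{"dp":[0,0,3],"angular":[0,0,0],"fingers":40},{"dp":[0,0,3],"angular":[0,0,0],"fingers":40},{"dp":[0,0,3],"angular":[0,0,0],"fingers":40}]'
```

```text
clock: 4.42
eef_pos: [615.0, 256.6, 30.6]
tcp_rot: [-3.139, 0.001, 1.569]
contact_force: [-0.3, -0.4, -1.3]
opening: 0.549
clock: 4.83
eef_pos: [616.5, 258.7, 30.3]
tcp_rot: [3.14, -0.001, 1.571]
contact_force: [0.3, 0.3, -0.9]
opening: 0.552
```

```bash
python3 -m creep '[{"dp":[0,0,0],"angular":[0,0,0],"fingers":50},{"dp":[0,0,0],"angular":[0,0,0],"fingers":55},{"dp":[0,0,0],"angular":[0,0,0],"fingers":60},{"dp":[0,0,0],"angular":[0,0,0],"fingers":65},{"dp":[0,0,0],"angular":[0,0,0],"fingers":68}]'
python3 -m creep '[{"dp":[0,0,-15],"angular":[0,0,0],"fingers":70},{"dp":[0,0,-45],"angular":[0,0,0],"fingers":75},{"dp":[0,0,-85],"angular":[0,0,0],"fingers":85},{"dp":[0,0,-120],"angular":[0,0,0],"fingers":85},{"dp":[0,0,-135],"angular":[0,0,0],"fingers":85}]'
python3 look.py w3 616,258,74 598.3,162,18 520.1,272.8,18 503.7,178.3,18; python3 - <<'E'
from h import *
cv2.imwrite('pics/t3.png',cv2.resize(optics.grab_frame('top')[140:270,110:260],None,fx=4,fy=4,interpolation=cv2.INTER_CUBIC))
E
```

```text
clock: 5.25
eef_pos: [616.0, 258.5, 29.4]
tcp_rot: [3.141, -0.0, 1.571]
contact_force: [0.9, 0.2, 0.3]
opening: 0.795
clock: 5.67
eef_pos: [618.1, 259.4, 170.8]
tcp_rot: [3.135, -0.003, 1.571]
contact_force: [1.1, -0.0, 0.6]
opening: 0.996
616,258,74 [254.2 201.2]
598.3,162,18 [237.2 278.5]
520.1,272.8,18 [149.2 169. ]
503.7,178.3,18 [140.8 263.9]
5.6667 [618.1 259.4 170.8] [ 3.135e+00 -3.000e-03  1.571e+00]
```

View pics/w3.png

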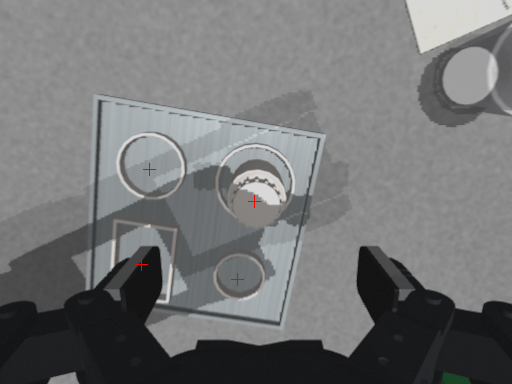

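```bash
python3 -m creep '[{"dp":[-38,0,1],"angular":[0,0,0],"fingers":85},{"dp":[-76,1,2],"angular":[0,0,0],"fingers":85},{"dp":[-114,1,3],"angular":[0,0,0],"fingers":85},{"dp":[-152,2,4],"angular":[0,0,0],"fingers":85},{"dp":[-190,2,5],"angular":[0,0,0],"fingers":85}]'
python3 -m creep '[{"dp":[-39,0,1],"angular":[0,0,0],"fingers":85},{"dp":[-78,1,2],"angular":[0,0,0],"fingers":85},{"dp":[-117,1,3],"angular":[0,0,0],"fingers":85},{"dp":[-156,2,4],"angular":[0,0,0],"fingers":85},{"dp":[-195,2,5],"angular":[0,0,0],"fingers":85}]'
python3 -m creep '[{"dp":[-39,0,0],"angular":[0,0,0],"fingers":85},{"dp":[-78,0,0],"angular":[0,0,0],"fingers":85},{"dp":[-117,1,0],"angular":[0,0,0],"fingers":85},{"dp":[-150,1,0],"angular":[0,0,0],"fingers":85},{"dp":[-170,1,0],"angular":[0,0,0],"fingers":85}]'
python3 -m creep '[{"dp":[0,0,0],"angular":[0,0,0],"fingers":80},{"dp":[0,0,0],"angular":[0,0,0],"fingers":75},{"dp":[0,0,0],"angular":[0,0,0],"fingers":70}]'
python3 look.py w4 621,-297,64
```

```text
clock: 6.18
eef_pos: [617.0, 66.8, 158.6]
tcp_rot: [-3.14, 0.0, 1.571]
contact_force: [0.6, 0.2, -0.4]
opening: 0.991
clock: 6.6
eef_pos: [619.0, -128.3, 153.6]
tcp_rot: [-3.14, -0.0, 1.571]
contact_force: [0.0, 0.5, -0.5]
opening: 0.993
clock: 7.02
eef_pos: [619.9, -300.0, 153.5]
tcp_rot: [-3.14, 0.0, 1.569]
contact_force: [0.2, -0.6, 0.3]
opening: 0.995
clock: 7.27
eef_pos: [620.4, -295.7, 153.6]
tcp_rot: [-3.14, -0.001, 1.571]
contact_force: [-0.4, -0.5, -0.7]
opening: 0.826
621,-297,64 [258.8 203.5]
7.2667 [ 620.4 -295.7  153.6] [-3.140e+00 -1.000e-03  1.571e+00]
```

View pics/w4.png

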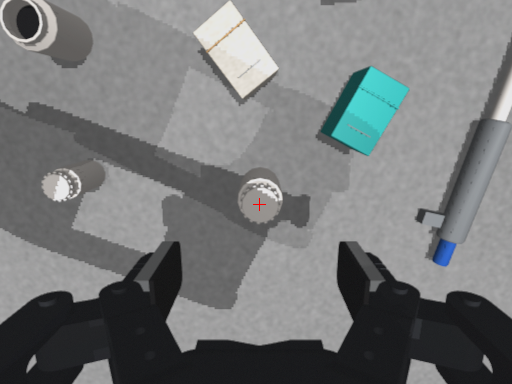

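View pics/t3.png

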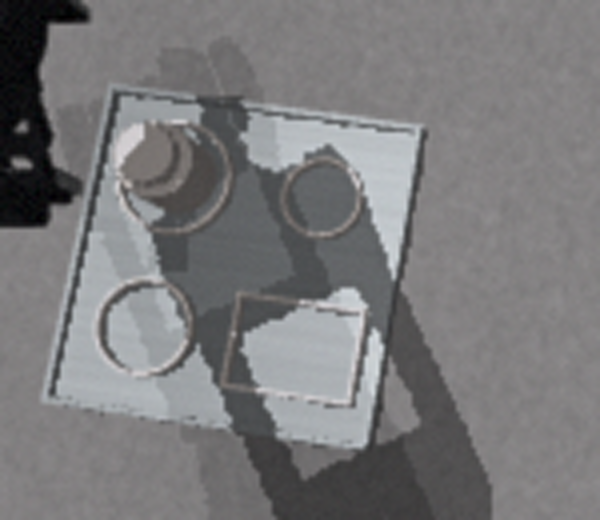

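The capped medium bottle is at (260,203), right on the marker. I'll check the placed large bottle numerically, then grasp this one.

```bash
python3 -c "
from h import *
print(cast('top',(110+148.5/4-.5,140+157.5/4-.5),80))"
python3 -m creep '[{"dp":[0,0,35],"angular":[0,0,0],"fingers":70},{"dp":[0,0,70],"angular":[0,0,0],"fingers":70},{"dp":[0,0,100],"angular":[0,0,0],"fingers":70},{"dp":[0,0,122],"angular":[0,0,0],"fingers":70},{"dp":[0,0,133],"angular":[0,0,0],"fingers":60}]'
python3 -m creep '[{"dp":[0,0,0],"angular":[0,0,0],"fingers":45},{"dp":[0,0,0],"angular":[0,0,0],"fingers":28},{"dp":[0,0,0],"angular":[0,0,0],"fingers":28},{"dp":[0,0,0],"angular":[0,0,0],"fingers":28},{"dp":[0,0,0],"angular":[0,0,0],"fingers":28}]' 40
```

```text
[614.28252902 254.3980551   80.        ]
clock: 7.73
eef_pos: [619.2, -294.1, 18.0]
tcp_rot: [-3.137, -0.002, 1.572]
contact_force: [-0.4, 0.8, -0.4]
opening: 0.707
clock: 8.15
eef_pos: [621.9, -296.9, 22.9]
tcp_rot: [3.139, 0.001, 1.571]
contact_force: [0.3, 0.2, -0.7]
opening: 0.404
```

```bash
python3 -m creep '[{"dp":[0,0,-20],"angular":[0,0,0],"fingers":28},{"dp":[0,0,-50],"angular":[0,0,0],"fingers":28},{"dp":[10,-2,-80],"angular":[0,0,0],"fingers":28},{"dp":[30,-6,-100],"angular":[0,0,0],"fingers":28},{"dp":[61,-11,-110],"angular":[0,0,0],"fingers":28}]'
python3 -m creep '[{"dp":[36,-6,0],"angular":[0,0,0],"fingers":28},{"dp":[72,-13,0],"angular":[0,0,0],"fingers":28},{"dp":[108,-19,0],"angular":[0,0,0],"fingers":28},{"dp":[144,-25,0],"angular":[0,0,0],"fingers":28},{"dp":[180,-31,0],"angular":[0,0,0],"fingers":28}]'
python3 -m creep '[{"dp":[36,-6,0],"angular":[0,0,0],"fingers":28},{"dp":[72,-13,0],"angular":[0,0,0],"fingers":28},{"dp":[108,-19,0],"angular":[0,0,0],"fingers":28},{"dp":[144,-25,0],"angular":[0,0,0],"fingers":28},{"dp":[180,-31,0],"angular":[0,0,0],"fingers":28}]'
python3 -m creep '[{"dp":[36,-6,0],"angular":[0,0,0],"fingers":28},{"dp":[72,-13,0],"angular":[0,0,0],"fingers":28},{"dp":[108,-19,0],"angular":[0,0,0],"fingers":28},{"dp":[135,-24,0],"angular":[0,0,0],"fingers":28},{"dp":[150,-27,0],"angular":[0,0,0],"fingers":28}]'
python3 -m creep '[{"dp":[0,0,0],"angular":[0,0,0],"fingers":28},{"dp":[0,0,0],"angular":[0,0,0],"fingers":28},{"dp":[0,0,0],"angular":[0,0,0],"fingers":28}]'
python3 look.py w5 521,274,18 600,164,18 505,180.5,18
```

```text
clock: 8.57
eef_pos: [612.0, -237.7, 135.7]
tcp_rot: [3.135, 0.003, 1.569]
contact_force: [0.8, 0.3, 0.1]
opening: 0.408
clock: 8.98
eef_pos: [578.8, -54.1, 132.4]
tcp_rot: [3.14, 0.0, 1.57]
contact_force: [0.6, 0.9, -0.7]
opening: 0.406
clock: 9.4
eef_pos: [547.8, 126.1, 132.4]
tcp_rot: [3.14, -0.0, 1.571]
contact_force: [-0.1, 0.4, -0.8]
opening: 0.405
clock: 9.82
eef_pos: [520.7, 277.7, 132.4]
tcp_rot: [3.14, -0.002, 1.572]
contact_force: [0.9, -0.5, -0.8]
opening: 0.406
clock: 10.07
eef_pos: [521.1, 273.8, 131.7]
tcp_rot: [3.141, 0.0, 1.571]
contact_force: [-0.0, 0.1, -0.7]
opening: 0.408
521,274,18 [257.7 193.3]
600,164,18 [346.  312.3]
505,180.5,18 [239.6 296. ]
10.0667 [521.1 273.8 131.7] [3.141 0.    1.571]
```

View pics/w5.png

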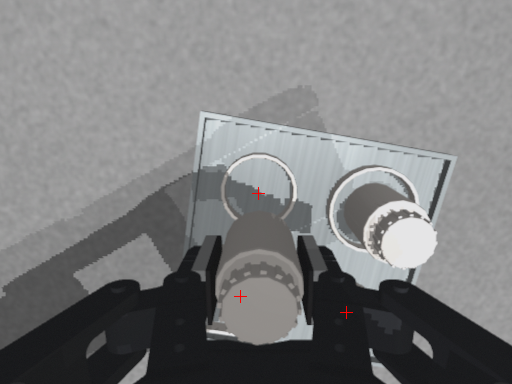

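```bash
python3 -m creep '[{"dp":[0,0,30],"angular":[0,0,0],"fingers":28},{"dp":[0,0,60],"angular":[0,0,0],"fingers":28},{"dp":[0,0,82],"angular":[0,0,0],"fingers":28},{"dp":[0,0,94],"angular":[0,0,0],"fingers":28},{"dp":[0,0,99],"angular":[0,0,0],"fingers":28}]'
python3 -m creep '[{"dp":[1,0,1.5],"angular":[0,0,0],"fingers":28},{"dp":[1,0,3],"angular":[0,0,0],"fingers":28},{"dp":[1,0,3],"angular":[0,0,0],"fingers":28},{"dp":[1,0,3],"angular":[0,0,0],"fingers":28},{"dp":[1,0,3],"angular":[0,0,0],"fingers":28}]'
python3 -m creep '[{"dp":[0,0,0],"angular":[0,0,0],"fingers":38},{"dp":[0,0,0],"angular":[0,0,0],"fingers":42},{"dp":[0,0,0],"angular":[0,0,0],"fingers":46},{"dp":[0,0,0],"angular":[0,0,0],"fingers":50},{"dp":[0,0,0],"angular":[0,0,0],"fingers":54}]'
python3 -m creep '[{"dp":[0,0,-15],"angular":[0,0,0],"fingers":58},{"dp":[0,0,-45],"angular":[0,0,0],"fingers":62},{"dp":[0,0,-85],"angular":[0,0,0],"fingers":66},{"dp":[0,0,-105],"angular":[0,0,0],"fingers":70},{"dp":[0,0,-120],"angular":[0,0,0],"fingers":70}]'
```

```text
clock: 10.53
eef_pos: [520.2, 272.9, 30.6]
tcp_rot: [-3.139, 0.001, 1.569]
contact_force: [-0.3, 0.1, -0.8]
opening: 0.408
clock: 10.95
eef_pos: [521.6, 275.8, 30.3]
tcp_rot: [3.14, -0.001, 1.571]
contact_force: [0.2, 0.6, -0.9]
opening: 0.411
clock: 11.37
eef_pos: [521.0, 275.5, 29.3]
tcp_rot: [3.142, 0.0, 1.571]
contact_force: [0.1, 0.7, -0.5]
opening: 0.632
clock: 11.78
eef_pos: [522.0, 276.0, 152.2]
tcp_rot: [3.139, -0.002, 1.571]
contact_force: [0.1, 0.2, -1.0]
opening: 0.82
```

```bash
python3 look.py w6 521,275,70 616,258,80 600,164,18 505,180.5,18
python3 -m creep '[{"dp":[-38,-4,0],"angular":[0,0,0],"fingers":70},{"dp":[-76,-7,0],"angular":[0,0,0],"fingers":70},{"dp":[-114,-11,0],"angular":[0,0,0],"fingers":70},{"dp":[-152,-14,0],"angular":[0,0,0],"fingers":70},{"dp":[-190,-18,0],"angular":[0,0,0],"fingers":70}]'
python3 -m creep '[{"dp":[-38,-4,0],"angular":[0,0,0],"fingers":70},{"dp":[-76,-7,0],"angular":[0,0,0],"fingers":70},{"dp":[-114,-11,0],"angular":[0,0,0],"fingers":70},{"dp":[-152,-14,0],"angular":[0,0,0],"fingers":70},{"dp":[-190,-18,0],"angular":[0,0,0],"fingers":70}]'
python3 -m creep '[{"dp":[-38,-4,0],"angular":[0,0,0],"fingers":70},{"dp":[-76,-7,0],"angular":[0,0,0],"fingers":70},{"dp":[-114,-11,0],"angular":[0,0,0],"fingers":65},{"dp":[-150,-14,0],"angular":[0,0,0],"fingers":60},{"dp":[-181,-17,0],"angular":[0,0,0],"fingers":60}]'
python3 -m creep '[{"dp":[0,0,0],"angular":[0,0,0],"fingers":60},{"dp":[0,0,0],"angular":[0,0,0],"fingers":60},{"dp":[0,0,0],"angular":[0,0,0],"fingers":60}]'
python3 look.py w7 467.6,-286,56
```

```text
521,275,70 [256.  206.2]
616,258,80 [391.6 233.4]
600,164,18 [339.  301.6]
505,180.5,18 [239.5 286.4]
11.7833 [522.  276.  152.2] [ 3.139e+00 -2.000e-03  1.571e+00]
clock: 12.25
eef_pos: [502.3, 83.9, 148.7]
tcp_rot: [-3.141, 0.0, 1.571]
contact_force: [1.3, -0.3, 0.1]
opening: 0.824
clock: 12.67
eef_pos: [484.3, -106.3, 148.9]
tcp_rot: [-3.141, -0.0, 1.571]
contact_force: [1.2, -0.4, 0.0]
opening: 0.817
clock: 13.08
eef_pos: [467.2, -287.8, 148.7]
tcp_rot: [-3.141, 0.0, 1.57]
contact_force: [0.7, 0.8, 0.5]
opening: 0.705
clock: 13.33
eef_pos: [467.4, -285.0, 148.6]
tcp_rot: [-3.14, -0.001, 1.57]
contact_force: [0.3, 0.1, 0.2]
opening: 0.704
467.6,-286,56 [258.2 202. ]
13.3333 [ 467.4 -285.   148.6] [-3.14e+00 -1.00e-03  1.57e+00]
```

View pics/w6.png

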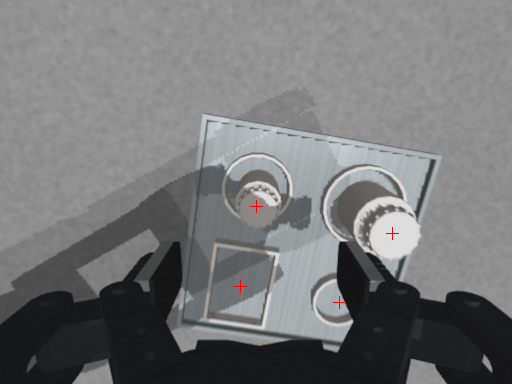

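View pics/w7.png

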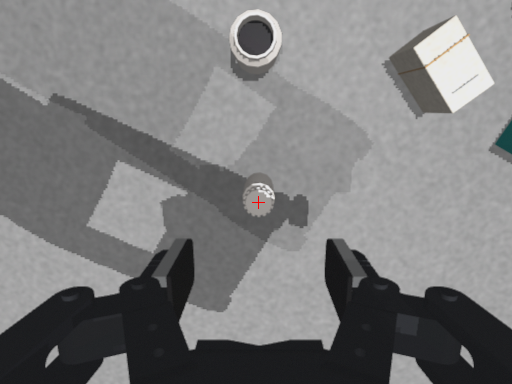

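```bash
python3 -m creep '[{"dp":[0,0,35],"angular":[0,0,0],"fingers":60},{"dp":[0,0,70],"angular":[0,0,0],"fingers":60},{"dp":[0,0,100],"angular":[0,0,0],"fingers":60},{"dp":[0,0,120],"angular":[0,0,0],"fingers":55},{"dp":[0,0,131],"angular":[0,0,0],"fingers":50}]'
python3 -m creep '[{"dp":[0,0,0],"angular":[0,0,0],"fingers":40},{"dp":[0,0,0],"angular":[0,0,0],"fingers":30},{"dp":[0,0,0],"angular":[0,0,0],"fingers":18},{"dp":[0,0,0],"angular":[0,0,0],"fingers":18},{"dp":[0,0,0],"angular":[0,0,0],"fingers":18}]' 35
python3 -m creep '[{"dp":[0,0,0],"angular":[0,0,0],"fingers":18},{"dp":[0,0,0],"angular":[0,0,0],"fingers":18}]'
```

```text
clock: 13.8
eef_pos: [466.7, -283.2, 15.7]
tcp_rot: [-3.138, -0.002, 1.573]
contact_force: [-0.1, 0.7, 0.2]
opening: 0.584
clock: 14.22
eef_pos: [468.8, -286.0, 19.6]
tcp_rot: [3.14, 0.001, 1.571]
contact_force: [0.2, 0.3, -1.3]
opening: 0.293
clock: 14.38
eef_pos: [468.5, -285.9, 19.1]
tcp_rot: [3.14, 0.001, 1.571]
contact_force: [-1.3, 1.0, 5.4]
opening: 0.289
```

```bash
python3 -m creep '[{"dp":[0,0,-20],"angular":[0,0,0],"fingers":18},{"dp":[0,0,-50],"angular":[0,0,0],"fingers":18},{"dp":[5,1,-80],"angular":[0,0,0],"fingers":18},{"dp":[20,6,-100],"angular":[0,0,0],"fingers":18},{"dp":[45,13,-110],"angular":[0,0,0],"fingers":18}]'
python3 -m creep '[{"dp":[35,10,0],"angular":[0,0,0],"fingers":18},{"dp":[70,20,0],"angular":[0,0,0],"fingers":18},{"dp":[105,31,0],"angular":[0,0,0],"fingers":18},{"dp":[140,41,0],"angular":[0,0,0],"fingers":18},{"dp":[175,51,0],"angular":[0,0,0],"fingers":18}]'
python3 -m creep '[{"dp":[35,10,0],"angular":[0,0,0],"fingers":18},{"dp":[70,20,0],"angular":[0,0,0],"fingers":18},{"dp":[105,31,0],"angular":[0,0,0],"fingers":18},{"dp":[140,41,0],"angular":[0,0,0],"fingers":18},{"dp":[175,51,0],"angular":[0,0,0],"fingers":18}]'
python3 -m creep '[{"dp":[30,9,0],"angular":[0,0,0],"fingers":18},{"dp":[55,17,0],"angular":[0,0,0],"fingers":18},{"dp":[55,17,0],"angular":[0,0,0],"fingers":18},{"dp":[55,17,0],"angular":[0,0,0],"fingers":18},{"dp":[55,17,0],"angular":[0,0,0],"fingers":18}]'
python3 look.py w8 600,164,18
```

```text
clock: 14.8
eef_pos: [482.3, -242.3, 131.5]
tcp_rot: [3.137, 0.003, 1.569]
contact_force: [1.4, -0.7, -0.3]
opening: 0.291
clock: 15.22
eef_pos: [532.2, -64.0, 128.7]
tcp_rot: [3.141, 0.0, 1.57]
contact_force: [0.8, -0.5, 0.3]
opening: 0.29
clock: 15.63
eef_pos: [583.1, 111.3, 128.5]
tcp_rot: [3.141, -0.0, 1.571]
contact_force: [0.9, 0.4, -0.7]
opening: 0.294
clock: 16.05
eef_pos: [599.4, 164.0, 128.1]
tcp_rot: [-3.141, 0.001, 1.571]
contact_force: [-0.9, -0.7, 0.4]
opening: 0.29
600,164,18 [258.7 194.6]
16.05 [599.4 164.  128.1] [-3.141e+00  1.000e-03  1.571e+00]
```

View pics/w8.png

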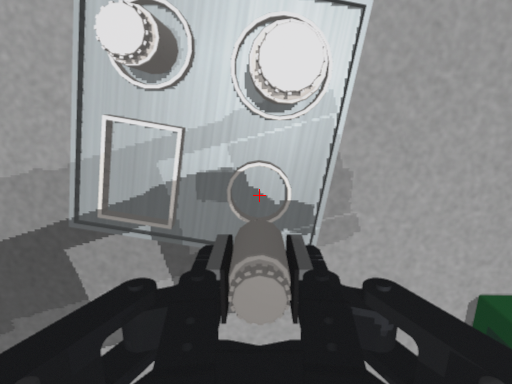

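```bash
python3 -m creep '[{"dp":[0,0,30],"angular":[0,0,0],"fingers":18},{"dp":[0,0,60],"angular":[0,0,0],"fingers":18},{"dp":[0,0,82],"angular":[0,0,0],"fingers":18},{"dp":[0,0,94],"angular":[0,0,0],"fingers":18},{"dp":[0,0,99],"angular":[0,0,0],"fingers":18}]'
python3 -m creep '[{"dp":[0,0,1.5],"angular":[0,0,0],"fingers":18},{"dp":[0,0,3],"angular":[0,0,0],"fingers":18},{"dp":[0,0,3],"angular":[0,0,0],"fingers":18},{"dp":[0,0,3],"angular":[0,0,0],"fingers":18},{"dp":[0,0,3],"angular":[0,0,0],"fingers":18}]'
python3 -m creep '[{"dp":[0,0,0],"angular":[0,0,0],"fingers":28},{"dp":[0,0,0],"angular":[0,0,0],"fingers":32},{"dp":[0,0,0],"angular":[0,0,0],"fingers":36},{"dp":[0,0,0],"angular":[0,0,0],"fingers":40},{"dp":[0,0,0],"angular":[0,0,0],"fingers":44}]'
python3 -m creep '[{"dp":[0,0,-15],"angular":[0,0,0],"fingers":48},{"dp":[0,0,-45],"angular":[0,0,0],"fingers":55},{"dp":[0,0,-85],"angular":[0,0,0],"fingers":60},{"dp":[0,0,-105],"angular":[0,0,0],"fingers":65},{"dp":[0,0,-120],"angular":[0,0,0],"fingers":65}]'
python3 look.py w9 600,164,62
```

```text
clock: 16.52
eef_pos: [598.5, 163.0, 27.4]
tcp_rot: [-3.138, 0.001, 1.569]
contact_force: [-0.5, -0.1, -0.9]
opening: 0.29
clock: 16.93
eef_pos: [600.6, 164.6, 27.3]
tcp_rot: [3.14, -0.0, 1.571]
contact_force: [1.2, 0.5, -0.3]
opening: 0.291
clock: 17.35
eef_pos: [599.9, 164.5, 26.3]
tcp_rot: [3.142, -0.0, 1.571]
contact_force: [0.6, -0.1, -0.2]
opening: 0.517
clock: 17.77
eef_pos: [601.1, 164.8, 149.3]
tcp_rot: [3.138, -0.001, 1.571]
contact_force: [-0.1, -1.5, -0.1]
opening: 0.758
600,164,62 [255.8 203.7]
17.7667 [601.1 164.8 149.3] [ 3.138e+00 -1.000e-03  1.571e+00]
```

View pics/w9.png

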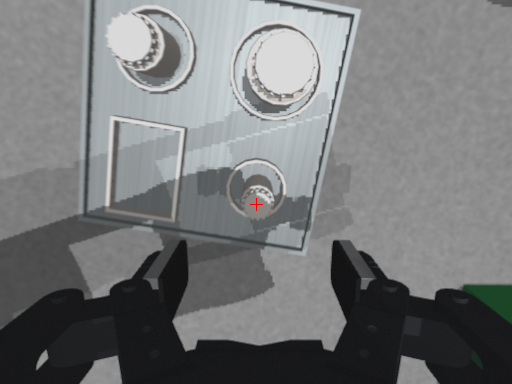

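```bash
python3 -m creep '[{"dp":[-38,0,0],"angular":[0,0,0],"fingers":65},{"dp":[-76,1,0],"angular":[0,0,0],"fingers":65},{"dp":[-114,1,0],"angular":[0,0,0],"fingers":65},{"dp":[-152,2,0],"angular":[0,0,0],"fingers":65},{"dp":[-190,2,0],"angular":[0,0,-0.075],"fingers":65}]'
python3 -m creep '[{"dp":[-38,3,0],"angular":[0,0,-0.12],"fingers":65},{"dp":[-76,7,0],"angular":[0,0,-0.24],"fingers":65},{"dp":[-114,10,0],"angular":[0,0,-0.36],"fingers":65},{"dp":[-148,13,0],"angular":[0,0,-0.48],"fingers":65},{"dp":[-162,14,0],"angular":[0,0,-0.6],"fingers":65}]'
python3 -m creep '[{"dp":[0,0,0],"angular":[0,0,0],"fingers":65},{"dp":[0,0,0],"angular":[0,0,0],"fingers":65},{"dp":[0,0,0],"angular":[0,0,0],"fingers":65}]'
python3 look.py w10 604,-189,46
```

```text
clock: 18.23
eef_pos: [601.5, -27.2, 145.7]
tcp_rot: [-3.141, -0.0, 1.645]
contact_force: [0.7, 0.1, 0.1]
opening: 0.762
clock: 18.65
eef_pos: [628.2, -190.3, 145.6]
tcp_rot: [-3.141, 0.001, 2.25]
contact_force: [0.0, -0.0, 0.4]
opening: 0.761
clock: 18.9
eef_pos: [627.5, -185.2, 145.6]
tcp_rot: [-3.141, -0.001, 2.243]
contact_force: [-0.8, 0.2, -0.4]
opening: 0.764
604,-189,46 [230.1 182.5]
18.9 [ 627.5 -185.2  145.6] [-3.141e+00 -1.000e-03  2.243e+00]
```

View pics/w10.png

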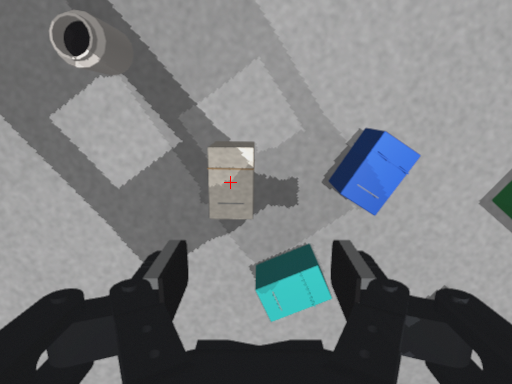

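The white banded carton at (231,183) is square to the jaws. The blue box at (375,172) and the turquoise one at (292,285) stay clear of the fingers. Next I'll shift and descend.

```bash
python3 -m creep '[{"dp":[11,-21,20],"angular":[0,0,0],"fingers":58},{"dp":[11,-21,45],"angular":[0,0,0],"fingers":58},{"dp":[11,-21,60],"angular":[0,0,0],"fingers":58},{"dp":[11,-21,60],"angular":[0,0,0],"fingers":58},{"dp":[11,-21,60],"angular":[0,0,0],"fingers":58}]'
python3 look.py w11 604,-189,46
```

```text
clock: 19.37
eef_pos: [604.4, -189.3, 85.9]
tcp_rot: [-3.141, -0.001, 2.246]
contact_force: [1.9, -0.5, -0.4]
opening: 0.68
604,-189,46 [257.  223.1]
19.3667 [ 604.4 -189.3   85.9] [-3.141e+00 -1.000e-03  2.246e+00]
```

View pics/w11.png

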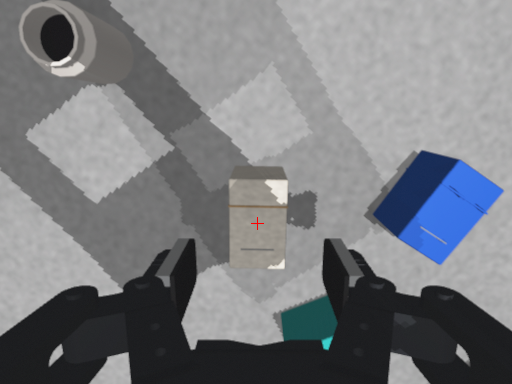

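```bash
python3 -m creep '[{"dp":[0,0,20],"angular":[0,0,0],"fingers":58},{"dp":[0,0,40],"angular":[0,0,0],"fingers":58},{"dp":[0,0,58],"angular":[0,0,0],"fingers":58},{"dp":[0,0,66],"angular":[0,0,0],"fingers":55},{"dp":[0,0,66],"angular":[0,0,0],"fingers":50}]'
python3 -m creep '[{"dp":[0,0,0],"angular":[0,0,0],"fingers":38},{"dp":[0,0,0],"angular":[0,0,0],"fingers":26},{"dp":[0,0,0],"angular":[0,0,0],"fingers":26},{"dp":[0,0,0],"angular":[0,0,0],"fingers":26},{"dp":[0,0,0],"angular":[0,0,0],"fingers":26}]' 35
python3 -m creep '[{"dp":[0,0,0],"angular":[0,0,0],"fingers":26},{"dp":[0,0,0],"angular":[0,0,0],"fingers":26}]'
```

```text
clock: 19.83
eef_pos: [604.4, -190.1, 19.6]
tcp_rot: [-3.141, -0.001, 2.246]
contact_force: [-0.1, 1.1, -0.7]
opening: 0.585
clock: 20.25
eef_pos: [605.8, -190.9, 21.7]
tcp_rot: [3.14, 0.002, 2.246]
contact_force: [0.1, 0.3, 7.2]
opening: 0.394
clock: 20.42
eef_pos: [605.8, -190.9, 21.7]
tcp_rot: [3.14, 0.002, 2.246]
contact_force: [0.2, 0.5, 6.0]
opening: 0.391
```

```bash
python3 -m creep '[{"dp":[0,0,-20],"angular":[0,0,0],"fingers":26},{"dp":[0,0,-50],"angular":[0,0,0],"fingers":26},{"dp":[0,0,-80],"angular":[0,0,0],"fingers":26},{"dp":[0,0,-100],"angular":[0,0,0.12],"fingers":26},{"dp":[0,0,-110],"angular":[0,0,0.24],"fingers":26}]'
python3 -m creep '[{"dp":[38,6,0],"angular":[0,0,0.12],"fingers":26},{"dp":[76,13,0],"angular":[0,0,0.24],"fingers":26},{"dp":[114,19,0],"angular":[0,0,0.36],"fingers":26},{"dp":[152,26,0],"angular":[0,0,0.48],"fingers":26},{"dp":[189,32,0],"angular":[0,0,0.6],"fingers":26}]'
python3 -m creep '[{"dp":[35,-16,0],"angular":[0,0,0],"fingers":26},{"dp":[70,-32,0],"angular":[0,0,0],"fingers":26},{"dp":[105,-48,0],"angular":[0,0,0],"fingers":26},{"dp":[140,-65,0],"angular":[0,0,0],"fingers":26},{"dp":[174,-80,0],"angular":[0,0,0],"fingers":26}]'
python3 -m creep '[{"dp":[0,0,0],"angular":[0,0,0],"fingers":26},{"dp":[0,0,0],"angular":[0,0,0],"fingers":26},{"dp":[0,0,0],"angular":[0,0,0],"fingers":26},{"dp":[0,0,0],"angular":[0,0,0],"fingers":26}]'
python3 look.py w12 505,180.5,18
```

```text
clock: 20.83
eef_pos: [606.3, -191.1, 134.0]
tcp_rot: [3.138, 0.003, 2.001]
contact_force: [0.1, -0.7, -1.5]
opening: 0.39
clock: 21.25
eef_pos: [553.5, -4.3, 130.8]
tcp_rot: [3.141, -0.0, 1.4]
contact_force: [0.9, 0.9, -0.5]
opening: 0.39
clock: 21.67
eef_pos: [502.8, 180.7, 130.7]
tcp_rot: [3.141, -0.0, 1.406]
contact_force: [0.7, -0.2, -0.4]
opening: 0.394
clock: 22.0
eef_pos: [504.0, 178.1, 130.4]
tcp_rot: [3.141, 0.0, 1.405]
contact_force: [0.5, 0.2, -1.8]
opening: 0.396
505,180.5,18 [258.7 191.1]
22.0 [504.  178.1 130.4] [3.141 0.    1.405]
```

View pics/w12.png

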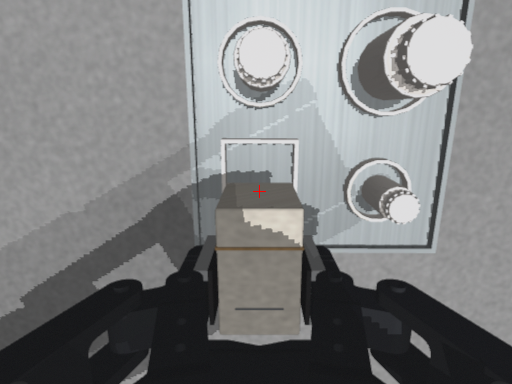

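```bash
python3 -m creep '[{"dp":[1,1,30],"angular":[0,0,0],"fingers":26},{"dp":[1,1,60],"angular":[0,0,0],"fingers":26},{"dp":[1,1,82],"angular":[0,0,0],"fingers":26},{"dp":[1,1,94],"angular":[0,0,0],"fingers":26},{"dp":[1,1,99],"angular":[0,0,0],"fingers":26}]'
python3 -m creep '[{"dp":[0,0,1.5],"angular":[0,0,0],"fingers":26},{"dp":[0,0,3],"angular":[0,0,0],"fingers":26},{"dp":[0,0,3],"angular":[0,0,0],"fingers":26},{"dp":[0,0,3],"angular":[0,0,0],"fingers":26},{"dp":[0,0,3],"angular":[0,0,0],"fingers":26}]'
```

```text
clock: 22.47
eef_pos: [504.2, 178.5, 29.5]
tcp_rot: [-3.139, 0.001, 1.404]
contact_force: [-1.2, 0.3, -0.9]
opening: 0.395
clock: 22.88
eef_pos: [505.6, 180.1, 29.2]
tcp_rot: [3.14, -0.001, 1.406]
contact_force: [0.3, -0.3, -0.4]
opening: 0.393
```

```bash
python3 -m creep '[{"dp":[0,0,1],"angular":[0,0,0],"fingers":26},{"dp":[0,0,1],"angular":[0,0,0],"fingers":26},{"dp":[0,0,1],"angular":[0,0,0],"fingers":26},{"dp":[0,0,1],"angular":[0,0,0],"fingers":26}]'
python3 -m creep '[{"dp":[0,0,0],"angular":[0,0,0],"fingers":36},{"dp":[0,0,0],"angular":[0,0,0],"fingers":40},{"dp":[0,0,0],"angular":[0,0,0],"fingers":44},{"dp":[0,0,0],"angular":[0,0,0],"fingers":48},{"dp":[0,0,0],"angular":[0,0,0],"fingers":50}]'
python3 -m creep '[{"dp":[0,0,-15],"angular":[0,0,0],"fingers":52},{"dp":[0,0,-45],"angular":[0,0,0],"fingers":55},{"dp":[0,0,-85],"angular":[0,0,0],"fingers":60},{"dp":[0,0,-115],"angular":[0,0,0],"fingers":65},{"dp":[0,0,-130],"angular":[0,0,0],"fingers":65}]'
python3 -m creep '[{"dp":[-40,-10,-20],"angular":[0,0,0],"fingers":65},{"dp":[-80,-20,-40],"angular":[0,0,0],"fingers":65},{"dp":[-80,-20,-40],"angular":[0,0,0],"fingers":65},{"dp":[-80,-20,-40],"angular":[0,0,0],"fingers":65},{"dp":[-80,-20,-40],"angular":[0,0,0],"fingers":65}]'
python3 look.py w13 616,258,6 521,275,6 600,164,6 505,180.5,6
python3 - <<'E'
from h import *
im=optics.grab_frame('top'); cv2.imwrite('pics/top9f.png',im)
cv2.imwrite('pics/top9.png',cv2.resize(im[140:270,110:400],None,fx=2.7,fy=2.7,interpolation=cv2.INTER_CUBIC))
cv2.imwrite('pics/scene9.png',cv2.resize(optics.grab_frame('scene')[100:290,100:440],None,fx=2.3,fy=2.3,interpolation=cv2.INTER_CUBIC))
E
```

```text
clock: 23.22
eef_pos: [505.3, 180.0, 27.7]
tcp_rot: [3.141, -0.0, 1.406]
contact_force: [-0.9, 0.9, 4.2]
opening: 0.392
clock: 23.63
eef_pos: [504.8, 179.8, 27.2]
tcp_rot: [-3.141, 0.0, 1.406]
contact_force: [0.7, -0.2, -0.8]
opening: 0.586
clock: 24.05
eef_pos: [506.5, 180.4, 161.1]
tcp_rot: [3.138, -0.002, 1.406]
contact_force: [0.9, 0.8, 0.2]
opening: 0.76
clock: 24.47
eef_pos: [472.4, 104.1, 197.5]
tcp_rot: [3.141, -0.001, 1.405]
contact_force: [-0.2, 0.6, 0.0]
opening: 0.762
616,258,6 [387.2 -17.2]
521,275,6 [279.8 -18.6]
600,164,6 [377.  94.]
505,180.5,6 [278.   93.4]
24.4667 [472.4 104.1 197.5] [ 3.141e+00 -1.000e-03  1.405e+00]
```

View pics/w13.png

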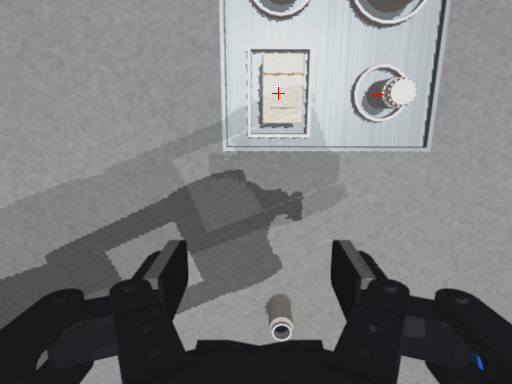

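View pics/top9.png

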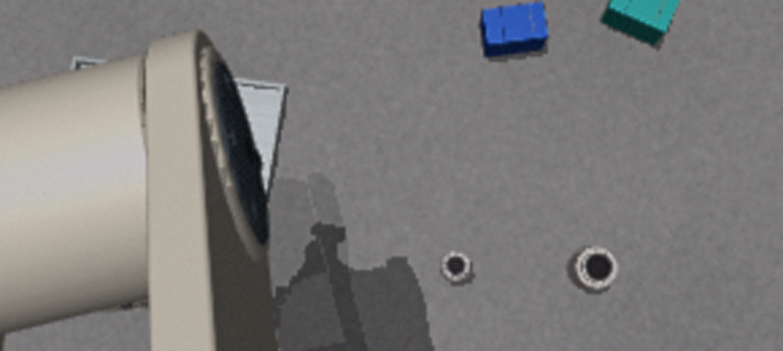

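View pics/scene9.png

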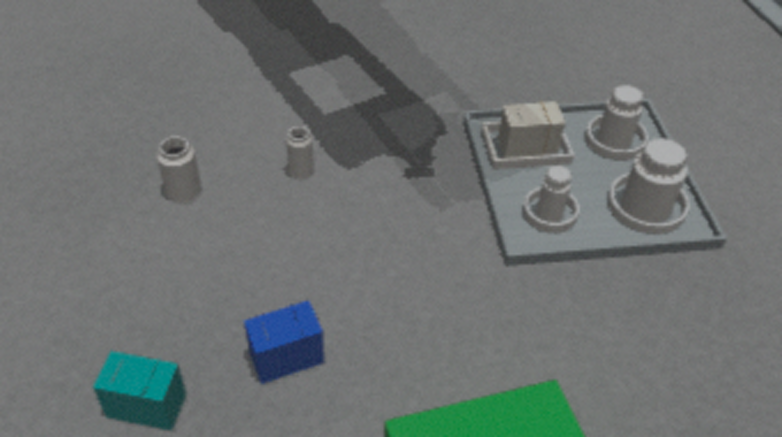

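Everything looks right, but the arm covers the tray in the top view. I'll move it aside for one numeric check.

```bash
python3 -m creep '[{"dp":[-38,0,0],"angular":[0,0,0],"fingers":65},{"dp":[-76,0,0],"angular":[0,0,0],"fingers":65},{"dp":[-114,0,0],"angular":[0,0,0],"fingers":65},{"dp":[-152,0,0],"angular":[0,0,0],"fingers":65},{"dp":[-190,0,0],"angular":[0,0,0],"fingers":65}]'
python3 -m creep '[{"dp":[-38,0,0],"angular":[0,0,0],"fingers":65},{"dp":[-76,0,0],"angular":[0,0,0],"fingers":65},{"dp":[-110,0,0],"angular":[0,0,0],"fingers":65},{"dp":[-110,0,0],"angular":[0,0,0],"fingers":65},{"dp":[-110,0,0],"angular":[0,0,0],"fingers":65}]'
python3 - <<'E'
from h import *
im=optics.grab_frame('top'); cv2.imwrite('pics/top10f.png',im)
cv2.imwrite('pics/top10.png',cv2.resize(im[150:260,115:225],None,fx=5,fy=5,interpolation=cv2.INTER_CUBIC))
E
```

```text
clock: 25.03
eef_pos: [440.8, -84.0, 196.6]
tcp_rot: [-3.141, -0.0, 1.408]
contact_force: [-0.5, -0.8, -0.6]
opening: 0.763
clock: 25.45
eef_pos: [422.9, -192.6, 196.5]
tcp_rot: [-3.14, -0.001, 1.403]
contact_force: [0.2, 1.1, 0.2]
opening: 0.758
```

View pics/top10.png

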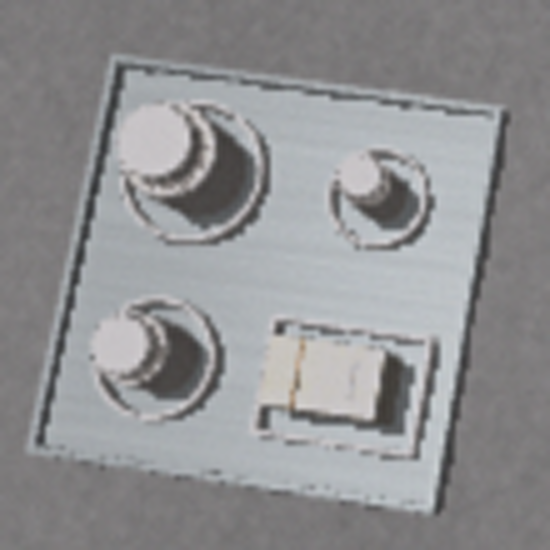

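```bash
python3 - <<'E'
from h import *
C=cam('top')
def z(u,v): return ((u+.5)/5+115-.5,(v+.5)/5+150-.5)
for n,u,v,h,t in [('L',154,138,80,(614.7,256.5)),('S',364,174,62,(598.3,162)),('M',123,344,70,(520.1,272.8)),('carton',323,375,52,(503.7,178.3))]:
    p=cast('top',z(u,v),h,C)[:2]; print(n,p.round(1),'off',np.linalg.norm(p-t).round(1))
r.sign_off()
E
```

```text
L [618.4 257.5] off 3.9
S [601.9 161.4] off 3.7
M [522.4 272.1] off 2.5
carton [507.3 182. ] off 5.1
the job is handed in; nothing more can be done
```

The kit is packed and handed in at about 25.5 s on the clock. The large, medium and small capped bottles stand in the wide, middle and narrow rings, and the carton stands in the frame along its long side.

- **Positions:** in the last overhead image the large bottle is 3.9 mm off its ring centre, the medium 2.5 mm and the small 3.7 mm (limit 12 mm). The carton is 5.1 mm off the frame centre (limit 15 mm).
- **Camera agreement:** the wrist views put the tray 2–3 mm farther in x and y than the overhead camera did. I placed to the wrist values, so part of those offsets is calibration difference.
- **Height and tilt:** I judged seating on the tray floor from the tool heights at grasp and release. In the scene view everything on the tray stands upright inside its ring or frame.
- **Empties and contact:** by eye in the later overhead and scene pictures, both empties stand upright where they were; I did not re-measure them. The gripper was open and well clear of everything, and no check failed.

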